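Fit the spice-mill cup and hold it down to run

ROBOT

A 6-joint arm with a two-finger parallel gripper is mounted at the origin on the work surface. World frame = base frame: x ahead of the robot, y to its left, z up, the work surface at z = 0. Lengths are in m, angles in rad, forces in N, time in s.
With the tool pointing down it reaches from about 0.275 to 0.825 m from the base axis. Payload 4.9 kg.
Tool frame: the origin (TCP) lies midway between the tips of the shut fingers; the grasp point (between the pads) lies 19 mm behind it (bot.grip_depth is the distance from the TCP to the grasp point, in m); y points along the fingers, x is the direction in which the jaws open and shut, and the axes are right-handed (so a half turn about y gives the same grasp; the last joint's range is limited). The gripper opens to 85 mm and grips with 20 to 120 N. Pads are 22 mm wide; open, the fingers measure 114 mm over their backs; the gripper's body (76 mm by 85 mm) begins 54 mm behind the grasp point. The pads swing forward as they close: fully open they stand 13 mm farther back than shut.
Start: joints at [1.214, 0.326, -0.193, 1.052, 0, 1.437], TCP at [0.122, 0.536, 0.231] pointing down, gripper open.
Joint ranges: [-2.65, 2.65], [-0.97, 1.79], [-1.3, 1.35], [-1.93, 2.1], [-1.47, 1.37], [-3.14, 3.14]. Speed limits (rad/s): [2.57, 2.57, 3.14, 3.14, 3.14, 3.14].

INTERFACE

Orientations are given as a unit quaternion [w, x, y, z].
In Python, from cell import bot gives the robot as it stands. Calls block until the motion is done:
- bot.move_pose(position, orientation): joint-space move of the TCP to a pose.
- bot.move_linear(position, speed=0.15, rotation=None, until_force=None): straight line of the TCP; rotation=None keeps the orientation; speed is the mean speed in m/s. With until_force (N) it stops when the force on the tool has changed by that much, and returns True; else False.
- bot.goto_joints(angles): joint-space move.
- bot.set_gripper(opening, grasp_force=None): opening from 0.0 (shut) to 1.0 (fully open); grasp_force is the grip in N (None keeps the last); returns when the fingers have stopped.
- bot.wait(seconds).
- bot.solve_ik(position, orientation): joint angles nearest the present ones, or None.
- bot.camera(name): name is "scene" or "top" or "wrist"; returns the picture (400x640x3 uint8, red, green, blue); there is no depth.
- bot.calibration(name): a dict with "mtx" (3x3 intrinsics, pixels), "extrinsics" (4x4, takes a point from world to camera coordinates); the wrist camera has in their place "hand_eye" (4x4, takes a point from camera to tool coordinates, whose origin is the TCP and whose axes are the tool frame's). Camera axes: x right, y down, z forward; pixel columns grow to the right and rows downward; lengths in m; the calibration is good to about 2 mm. A picture is of the moment at which its call begins: read the wrist's pose just before it. calibration takes no time and is no camera call.
A pose or a line that the arm cannot do raises bot.PlanningError and nothing moves.
- bot.close_job(): hands the job in, once; it reports no verdict.
Trained networks look in the newest picture that a camera, given by its name, has taken for a name from the list of things; names that differ only in an ending like _2 or _b are one class to them, and where a whole thing is asked for, a point or a joint stands for the part that bears it (a point fixed in the world has none). Each returns a list of dicts, best first, with "confidence" (0 to 1); they miss things now and then, are a little off and sometimes report something else, mostly with a low value. They report only what shows in the picture. A call takes as long as a camera call. They do not tell look-alikes from the thing itself.
- bot.search_frame(camera, thing): "bbox" ([left, top, width, height] in pixels, round what is visible of it).
Readings, each from a call of its own:
- bot.read_clock(): time.
- bot.read_joint_positions(): joint angles.
- bot.read_joint_vel(): joint speeds.
- bot.read_joint_efforts(): joint torques, N m.
- bot.read_position(): TCP position.
- bot.read_tool_rot(): TCP orientation.
- bot.read_ft_force(): force on the tool from outside, world axes, zero at the start.
- bot.read_moment(): the same for the moment, N m.
- bot.read_gripper_width(): opening from 0.0 (shut) to 1.0 (fully open).
Only numpy, scipy, OpenCV 4.12 (cv2) and the standard library are available. Lean on these libraries where they do the work, as an engineer would, in place of code of your own. Each camera call takes 0.05 s, during which the arm holds its last target.

TASK

Run the press-to-run spice mill with the yellow-collared cup: fold the mill's drive cover right back to its stop, stand the cup upright in the drive well and turn it until its splines drop over the drive teeth, then push it fully down against the spring switch. Finish while still gripping the cup and pressing it fully down, the cover still folded back, and leave the blue-collared cup, the jars, the bowl and the utensils where they are.

Things in the scene. Friction and masses are not known exactly. Their poses are not given: they have to be found in the camera images.
- mill: Motor base of the spice mill, fixed: aluminium box 170 mm (its x) by 150 mm (its y), 125 mm high to its flat black top. Origin: centre of its underside; z up; speed dial on its -x side. The round drive well in the middle of the top (about the mill's z axis) is 79 mm across, 22 mm deep; a hinged cover lies over it.
- well_rim (a point): Centre of the mouth of the drive well, level with the mill's top (125 mm above the table). Axes as mill.
- dog_top (a point): Centre of the top of the brass drive dog on the well's floor, 3 mm below the mouth: 20 mm hub, six teeth 6.5 mm wide, 60 degrees apart, 40 mm across the tips. The frame turns with the dog: x along one tooth, z up. The dog's angle differs at each start; a geared motor holds it with 0.6 N m.
- switch_ring (a joint): Travel of the orange spring ring round the dog in the well, the mill's run switch: 0 up, 0.005 m fully pressed. Its flat top is 14 mm below the well's mouth when up, 19 mm when fully pressed. It takes 6 N to start and 11 N when fully down, so the cup's own weight does not press it.
- cover (a joint): Angle of the grey drive cover: 0 shut, 1.92 rad at its stop (folded back, leaning away). It starts shut or somewhat ajar (0 to 0.5). The hinge is stiff (0.12 N m) and the cover stays where it is left.
- cover_hinge (a point): Middle of the cover's hinge axis: 52 mm to the +y side of the mill's centre, 4 mm above its top; the axis lies along the mill's x. The cover is a plate 100 mm long (mill's x), 5 mm thick; when shut it reaches 96 mm from the hinge towards the mill's -y side. Opening, its free edge rises and swings over to +y.
- cover_tab (a point): Middle of the top edge of the green lifting tab: a rib 44 mm long (mill's x), 8 mm thick, standing 20 mm up from the cover's top face, its outer face flush with the cover's free edge (96 mm from the hinge axis). Can be pinched from above or pushed.
- cup: The yellow-collared cup, loose, 0.24-0.39 kg, standing on its collar. Height 118 mm. Origin: centre of its underside; z up; x through the white index mark. From below: collar 76 mm across, tapered foot, 22 mm high; knurled flange 86 mm across from 22 to 32 mm; plain steel cylinder 56 mm across from 32 to 118 mm (grip here).
- cup_mark (a point): The white index mark on top of the cup's flange (36 mm from the cup's axis, 32 mm above its underside). The socket underneath meshes when this mark lies over any dog tooth, seen from above: cup yaw = yaw of dog_top plus any multiple of 60 degrees, to about 6 degrees.
- cup_socket (a point): Centre of the cup's open underside (same place and axes as cup). Six inward spline teeth 6 mm wide reach to 15 mm from the axis and begin 3 mm up. Unmeshed, the cup sits on the dog with its underside 6 mm below the well's mouth; meshed it drops to 14 mm (on the ring); fully pressed 19 mm.
- spare_cup: The blue-collared cup, same outside shape and size as the yellow one, standing on the table, not to be used or moved. Origin: centre of its underside. The two cups may be in each other's place.
- salt: Aluminium salt shaker, 54 mm across, 100 mm high, standing. Origin: centre of its underside. Leave alone.
- spice_jar: Amber jar with black cap, 52 mm across, 105 mm high, standing. Origin: centre of its underside. Leave alone.
- herb_jar: Green jar with black cap, 52 mm across, 105 mm high, standing. Origin: centre of its underside. Leave alone.
- prep_bowl: Steel bowl, 124 mm across, 50 mm high. Origin: centre of its underside. Leave alone.
- turner: Turner with wooden handle, 280 mm long, lying flat along its x axis. Origin: its middle, at table level. Leave alone.
- spoon: Spoon with wooden handle, 200 mm long, lying along its x axis. Origin: its middle, at table level. Leave alone.
Things that resemble listed ones, but are neither listed nor needed, are in the scene too. Leave any pink or purple look-alike of the cup alone.

How it is judged:
By the outcome, as a careful person would: the job done as asked, in the order asked, and still so for the second after the job is handed in, while the arm keeps its last pose, push and grip.
It also fails if it takes over 69 s, if anything falls off the work surface, if the arm or the gripper's body presses on something with over 40 N, if the wrist force passes 120 N, or if a joint passes its speed limit or range.

## Working session

There is one attempt and no reset: what is moved stays moved. The work goes in short steps, each a Python script; the robot and the scene stay as the last script left them, time stands still between calls to the robot, and variables do not carry over. Pictures are saved under pics/ and viewed, and the job is handed in when it is done.

```bash
ls; mkdir -p pics
python3 - <<'E'
from cell import bot
import cv2,numpy as np
for n in ["scene","top","wrist"]:
    im=bot.camera(n); cv2.imwrite(f"pics/{n}0.png",im[:,:,::-1])
    c=bot.calibration(n); print(n,{k:np.round(v,4).tolist() for k,v in c.items()})
    for t in ["mill","cup","spare_cup","cover_tab","cup_mark","dog_top"]:
        print(t,[(d["bbox"],round(d["confidence"],2)) for d in bot.search_frame(n,t)][:4])
print(bot.read_clock(),bot.read_tool_rot(),bot.read_position())
E
```

```text
pics
scene {'mtx': [[432.1071, 0.0, 315.5445], [0.0, 432.1071, 196.2596], [0.0, 0.0, 1.0]], 'extrinsics': [[0.1128, 0.9935, 0.0168, 0.0244], [0.8043, -0.0814, -0.5886, -0.3517], [-0.5834, 0.0799, -0.8082, 1.702], [0.0, 0.0, 0.0, 1.0]]}
mill [([362.9, 179.0, 69.2, 72.4], 0.67)]
cup [([231.6, 168.1, 24.0, 38.6], 0.94), ([236.6, 209.1, 28.2, 40.7], 0.85), ([288.2, 213.7, 27.1, 40.9], 0.59)]
spare_cup [([274.0, 177.8, 30.2, 35.9], 0.9)]
cover_tab [([383.7, 180.7, 38.7, 32.7], 0.76), ([386.6, 198.1, 5.9, 12.3], 0.68)]
cup_mark [([284.7, 211.7, 32.7, 38.0], 0.97), ([238.0, 210.1, 28.6, 39.5], 0.92), ([229.4, 169.0, 29.4, 37.3], 0.66)]
dog_top [([387.0, 186.8, 36.1, 26.8], 0.2)]
top {'mtx': [[473.1347, 0.0, 322.6407], [0.0, 473.1347, 201.7317], [0.0, 0.0, 1.0]], 'extrinsics': [[-0.0109, -0.9999, 0.0026, -0.0835], [-0.9978, 0.0107, -0.0655, 0.5168], [0.0655, -0.0033, -0.9978, 1.3883], [0.0, 0.0, 0.0, 1.0]]}
mill [([200.0, 148.5, 70.0, 68.2], 0.69)]
cup [([324.7, 161.6, 27.3, 28.7], 0.94), ([378.6, 227.3, 33.2, 28.0], 0.87), ([375.8, 171.6, 28.5, 28.1], 0.66)]
spare_cup [([332.1, 209.7, 28.3, 27.3], 0.96)]
cover_tab [([216.3, 156.7, 31.4, 44.9], 0.81)]
cup_mark [([319.7, 159.1, 32.3, 30.9], 0.9), ([381.7, 226.2, 33.3, 23.5], 0.67), ([371.7, 170.8, 34.5, 31.5], 0.59), ([217.4, 158.8, 29.9, 42.2], 0.43)]
dog_top []
wrist {'mtx': [[281.3066, 0.0, 321.0762], [0.0, 281.3066, 207.2843], [0.0, 0.0, 1.0]], 'hand_eye': [[1.0, -0.0009, -0.0007, 0.0008], [0.0003, -0.3258, 0.9454, -0.1424], [-0.0011, -0.9454, -0.3258, 0.0855], [0.0, 0.0, 0.0, 1.0]]}
mill []
cup []
spare_cup []
cover_tab []
cup_mark []
dog_top []
1.05 [-0.5524761   0.55250162  0.44130792 -0.44131558] [0.12153808 0.53643159 0.23126935]
```

View images.

Run:
```python
import cv2
a=cv2.imread("pics/scene0.png");b=cv2.imread("pics/top0.png")
cv2.imwrite("pics/s1.png",cv2.resize(a[130:290,190:450],None,fx=3,fy=3,interpolation=cv2.INTER_CUBIC))
cv2.imwrite("pics/t1.png",cv2.resize(b[120:280,180:440],None,fx=3,fy=3,interpolation=cv2.INTER_CUBIC))
```

```text
(no output)
```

View pics/top0.png

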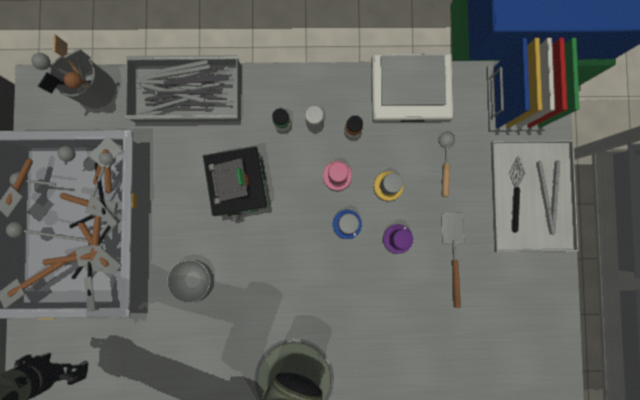

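View pics/s1.png

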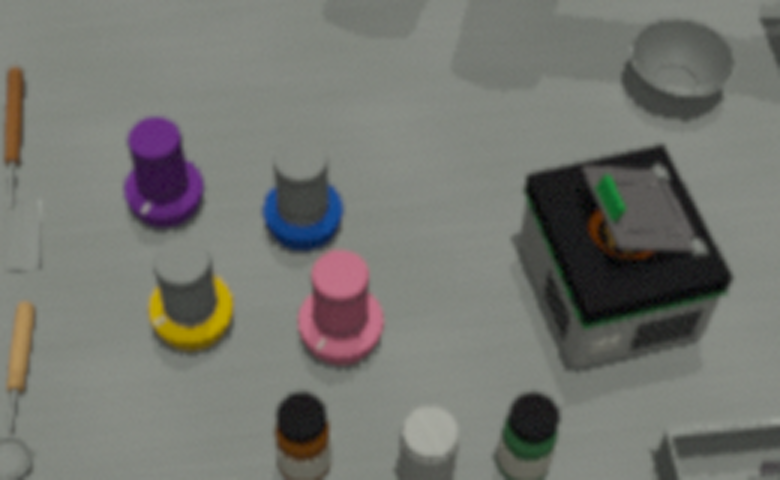

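View pics/t1.png

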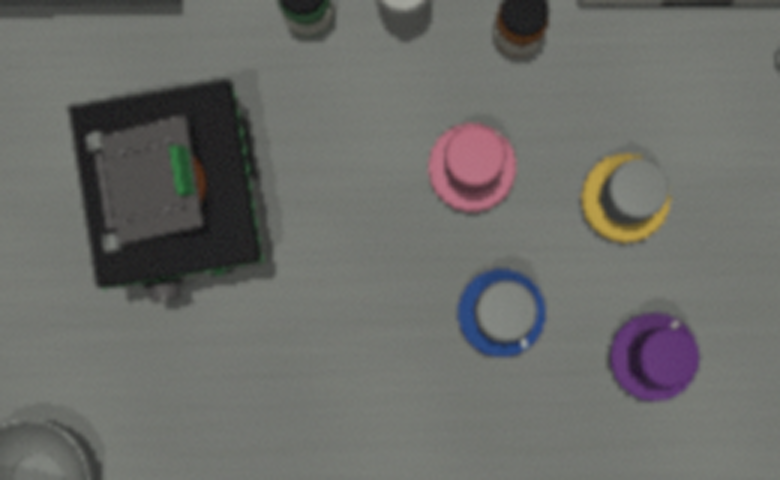

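```bash
cat > h.py <<'E'
import numpy as np,cv2
from scipy.spatial.transform import Rotation as R
from cell import bot
def cam(n,pose=None):
    c=bot.calibration(n);K=np.array(c["mtx"])
    if "extrinsics" in c: return K,np.array(c["extrinsics"])
    p,q=pose; T=np.eye(4);T[:3,:3]=R.from_quat(np.r_[q[1:],q[0]]).as_matrix();T[:3,3]=p
    return K,np.linalg.inv(T@np.array(c["hand_eye"]))
def proj(KE,P):
    K,E=KE;P=np.atleast_2d(P);c=P@E[:3,:3].T+E[:3,3];u=c@K.T;return u[:,:2]/u[:,2:]
def back(KE,uv,z):
    K,E=KE;uv=np.atleast_2d(uv);d=np.c_[uv,np.ones(len(uv))]@np.linalg.inv(K).T@E[:3,:3]
    o=-E[:3,:3].T@E[:3,3];return o+d*((z-o[2])/d[:,2:])
def rect(im,KE,z,cx,cy,half,px=1000):
    # metric picture: col ~ -y (right), row ~ -x (down): like the top view
    n=int(2*half*px);g=(np.arange(n)+.5)/px-half
    Y,X=np.meshgrid(cy-g,cx-g);P=np.c_[X.ravel(),Y.ravel(),np.full(X.size,z)]
    uv=proj(KE,P).astype(np.float32).reshape(n,n,2)
    return cv2.remap(im,uv[...,0],uv[...,1],cv2.INTER_LINEAR)
def down(yaw):
    """tool pointing down, jaw axis (tool x) at world yaw"""
    x=np.array([np.cos(yaw),np.sin(yaw),0]);y=np.array([0,0,-1.]);z=np.cross(x,y)
    q=R.from_matrix(np.c_[x,y,z]).as_quat();return np.r_[q[3],q[:3]]
def snap(n,f=None):
    pose=(bot.read_position(),bot.read_tool_rot()) if n=="wrist" else None
    im=bot.camera(n)
    if f: cv2.imwrite("pics/"+f,im[:,:,::-1])
    return im,cam(n,pose)
E
python3 - <<'E'
from h import *
t=cv2.imread("pics/top0.png");s=cv2.imread("pics/scene0.png")
KT=cam("top");KS=cam("scene")
def yel(im):
    h=cv2.cvtColor(im,cv2.COLOR_BGR2HSV);return cv2.inRange(h,(18,130,80),(34,255,255))
for n,im,KE,box in (("top",t,KT,(370,165,410,210)),("scene",s,KS,(235,215,275,255))):
    m=yel(im);mm=np.zeros_like(m);x0,y0,x1,y1=box;mm[y0:y1,x0:x1]=m[y0:y1,x0:x1]
    pts=cv2.findNonZero(mm);h=back(KE,pts[:,0].astype(float),.027)
    print(n,cv2.minEnclosingCircle(h[:,:2].astype(np.float32)),len(pts))
print("mark",back(KS,[[242.7,237]],.032))
# mill
c0=back(KT,[[235,182]],.125)[0];print("mill approx",c0)
r=rect(t,KT,.125,c0[0],c0[1],.15,2000)
cv2.imwrite("pics/millrect.png",r)
g=cv2.cvtColor(r,cv2.COLOR_BGR2GRAY);m=(g<45).astype(np.uint8)
m=cv2.morphologyEx(m,cv2.MORPH_OPEN,np.ones((25,25),np.uint8))
k,l,st,_=cv2.connectedComponentsWithStats(m);i=1+np.argmax(st[1:,4])
cc=max(cv2.findContours((l==i).astype(np.uint8),0,2)[0],key=cv2.contourArea)
mr=cv2.minAreaRect(cc);print(mr)
ctr=np.array(mr[0])/2000-.15;print("centre",c0[0]-ctr[1],c0[1]-ctr[0])
v=r.copy();cv2.polylines(v,[cv2.boxPoints(mr).astype(int)],1,(0,0,255),1);cv2.imwrite("pics/millrect.png",v)
E
```

```text
top ((0.5599079132080078, -0.2826295793056488), 0.04253561049699783) 247
scene ((0.5694162249565125, -0.2814226448535919), 0.04597145691514015) 298
mark [[ 0.58260669 -0.31370658  0.032     ]]
mill approx [0.56569098 0.15150497 0.125     ]
((300.94390869140625, 299.6031494140625), (350.3583984375, 300.9962463378906), 80.94210815429688)
centre 0.5658894053142762 0.15103301435294225
```

View pics/millrect.png

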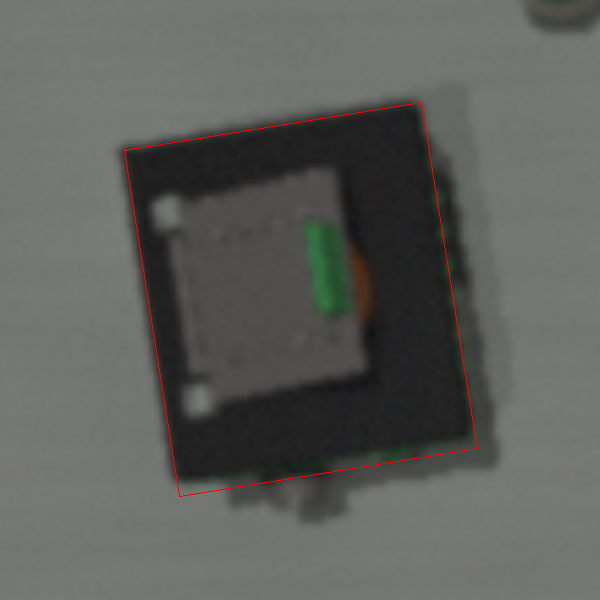

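```bash
cat >> h.py <<'E'
MC=np.array([.568,.151]);MY=np.deg2rad(9.06)
def mill(x,y,z):
    c,s=np.cos(MY),np.sin(MY);return np.array([MC[0]+c*x-s*y,MC[1]+s*x+c*y,z])
E
python3 - <<'E'
from h import *
KT=cam("top");KS=cam("scene")
for th in np.arange(0,.8,.1):
    a,b=.092,.0225
    y=.052-a*np.cos(th)+b*np.sin(th);z=.129+a*np.sin(th)+b*np.cos(th)
    P=mill(0,y,z);print(round(th,1),P.round(3),proj(KT,P).round(1),proj(KS,P).round(1))
print("well",proj(KT,mill(0,0,.125)),proj(KS,mill(0,0,.125)))
for yaw in (MY,MY+np.pi/2,MY-np.pi/2):
  for p in ((0,-.075,.2),(0,.08,.215)):
    print(yaw,bot.solve_ik(mill(*p),down(yaw)))
E
```

```text
0.0 [0.574 0.111 0.152] [[248.1 177.6]] [[385.3 200.4]]
0.1 [0.574 0.114 0.161] [[246.5 177.4]] [[386.7 198.4]]
0.2 [0.573 0.118 0.169] [[244.7 177.2]] [[388.3 196.3]]
0.3 [0.573 0.122 0.178] [[242.5 177.1]] [[390.2 194.3]]
0.4 [0.572 0.127 0.186] [[240.  177.1]] [[392.4 192.3]]
0.5 [0.571 0.133 0.193] [[237.3 177.2]] [[394.8 190.3]]
0.6 [0.57 0.14 0.2 ] [[234.2 177.3]] [[397.4 188.4]]
0.7 [0.569 0.147 0.205] [[231.  177.5]] [[400.2 186.6]]
well [[235.18486031 181.16197673]] [[396.63976771 202.77220627]]
0.15812683023068627 [ 0.00575093  0.41189803 -0.14768991  1.01120838  0.          1.41842043]
0.15812683023068627 [ 0.26987571  0.4314339  -0.07761956  1.06174287  0.          1.68254521]
1.7289231570255827 [ 0.00575093  0.41189803 -0.14768991  1.01120838  0.         -0.1523759 ]
1.7289231570255827 [ 0.26987571  0.4314339  -0.07761956  1.06174287  0.          0.11174888]
-1.4126694965642104 [ 0.00575093  0.41189803 -0.14768991  1.01120838  0.          2.98921675]
-1.4126694965642104 [ 0.26987571  0.4314339  -0.07761956  1.06174287  0.         -3.02984377]
```

Run:
```python
from h import *
q=down(MY-np.pi)
bot.set_gripper(0.0)
bot.move_pose(mill(0,-.085,.27),q)
im,K=snap("wrist","w1.png")
print(bot.read_joint_positions().round(2) if hasattr(bot.read_joint_positions(),'round') else bot.read_joint_positions())
bot.move_linear(mill(0,-.085,.150),.2)
print(bot.read_ft_force(),bot.read_clock())
for p in ((0,-.03,.155),(0,.041,.19),(0,.085,.195)):
    r=bot.move_linear(mill(*p),.08,until_force=12)
    print(r,bot.read_position(),bot.read_ft_force(),bot.read_clock())
    if r:break
im,K=snap("wrist","w2.png");snap("scene","s2.png")
```

```text
[-0.01  0.37 -0.03  1.17  0.   -1.74]
[0.10244432 0.05241273 0.33659114] 5.2917
True [0.57514475 0.1078771  0.15489154] [-0.3379091  -3.6161393   2.99269238] 5.8417
```

View pics/w2.png

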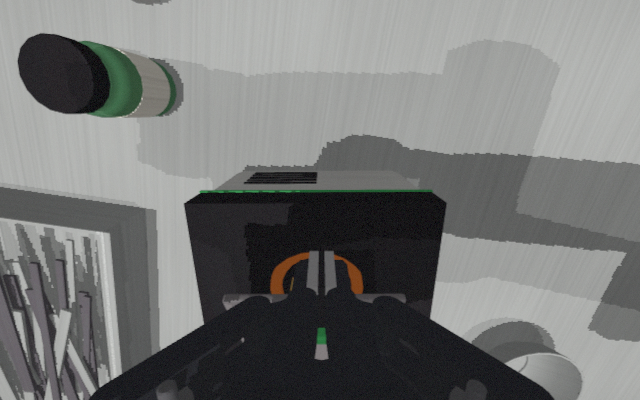

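View pics/s2.png

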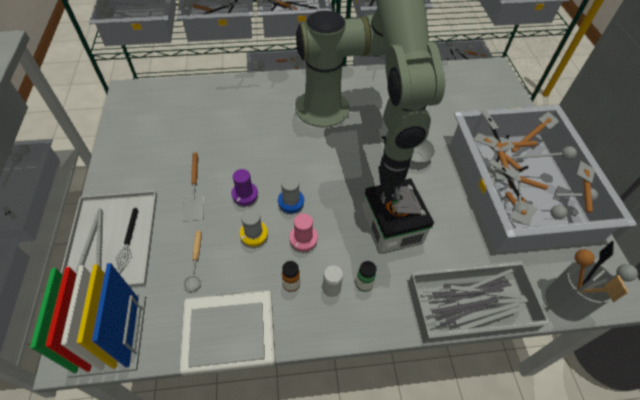

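```bash
python3 - <<'E'
from h import *
for p,f in (((0,.0,.165),25),((0,.041,.19),20),((0,.09,.195),11)):
    r=bot.move_linear(mill(*p),.06,until_force=f)
    print(r,bot.read_position().round(4),bot.read_ft_force().round(1),bot.read_clock())
    if r:break
snap("wrist","w3.png");snap("scene","s3.png")
E
python3 -c "
import cv2;a=cv2.imread('pics/s3.png');cv2.imwrite('pics/s3c.png',cv2.resize(a[130:270,320:480],None,fx=4,fy=4))"
```

```text
True [0.5751 0.1088 0.1576] [ 0.3 -3.7  2.9] 6.3
```

View pics/s3c.png

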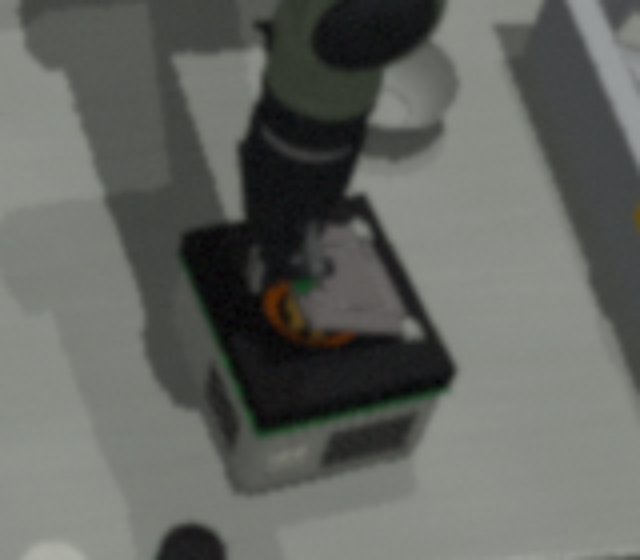

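View pics/w3.png

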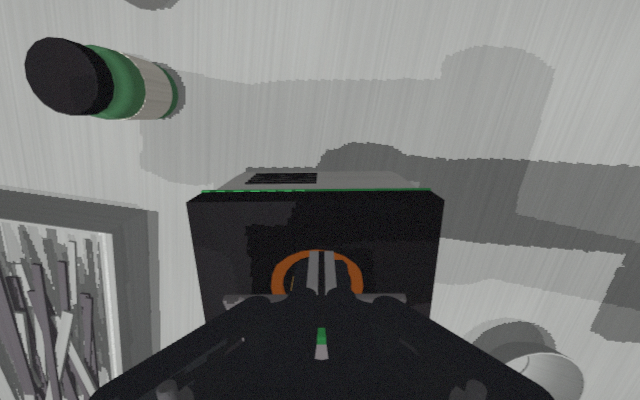

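```bash
python3 - <<'E'
from h import *
bot.move_linear(mill(0,-.065,.155),.15)
bot.move_linear(mill(0,-.07,.135),.15)
print(bot.read_ft_force().round(1))
for p,f in (((0,-.01,.136),20),((0,.005,.155),20)):
    r=bot.move_linear(mill(*p),.04,until_force=f)
    print(r,bot.read_position().round(4),bot.read_ft_force().round(1),bot.read_clock())
    if r:break
snap("wrist","w4.png");snap("scene","s4.png")
E
python3 -c "
import cv2;a=cv2.imread('pics/s4.png');cv2.imwrite('pics/s4c.png',cv2.resize(a[130:270,320:480],None,fx=4,fy=4))"
```

```text
[ 0.1 -0.8  0.3]
True [0.5749 0.1079 0.1363] [ 0.3 -3.9  2.8] 7.8417
```

View pics/s4c.png

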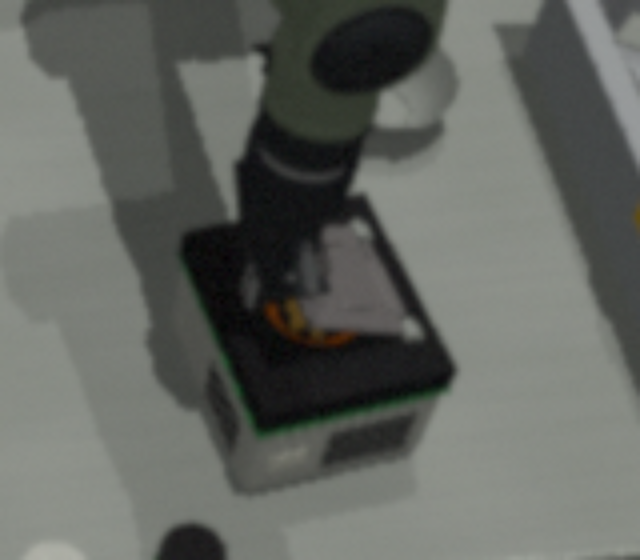

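```bash
python3 - <<'E'
from h import *
p0=bot.read_position();c,s=np.cos(MY),np.sin(MY)
y0=-s*(p0[0]-MC[0])+c*(p0[1]-MC[1]);z0=p0[2];t0=.42
e=lambda t:np.array([-.096*np.cos(t),.096*np.sin(t)])
for t in np.arange(.52,1.75,.12):
    d=e(t)-e(t0)
    r=bot.move_linear(mill(0,y0+d[0]+.0005,z0+min(d[1],.06)),.08,until_force=30)
    print(round(t,2),r,bot.read_position().round(4),bot.read_ft_force().round(1),bot.read_clock())
    if r:break
snap("wrist","w5.png");snap("scene","s5.png")
E
python3 -c "
import cv2;a=cv2.imread('pics/s5.png');cv2.imwrite('pics/s5c.png',cv2.resize(a[130:270,320:480],None,fx=4,fy=4))"
```

```text
0.52 False [0.5744 0.1129 0.1449] [-0.1 -2.   1.6] 8.2167
0.64 False [0.5729 0.1195 0.1541] [-0.5 -0.3  0.5] 8.5083
0.76 False [0.5719 0.127  0.1633] [ 0.1  0.3 -0.7] 8.8
0.88 False [0.5708 0.1352 0.1714] [-0.1  0.2  0.1] 9.0917
1.0 False [0.5692 0.1444 0.1781] [-0.1  0.3  0.1] 9.3833
1.12 False [0.5676 0.1543 0.1836] [-0.7 -0.8 -0.8] 9.675
1.24 False [0.5659 0.1649 0.1879] [ 0.4 -0.7  1.4] 9.9667
1.36 False [0.5641 0.1758 0.1909] [-0.1 -0.9  0.7] 10.2583
1.48 False [0.5622 0.187  0.1925] [-0.5 -0.7 -0.3] 10.55
1.6 False [0.5604 0.1984 0.1928] [-0.4  0.5 -0.2] 10.8417
1.72 False [0.5586 0.2098 0.1917] [ 0.4 -0.4  0.2] 11.1333
```

View pics/s5c.png

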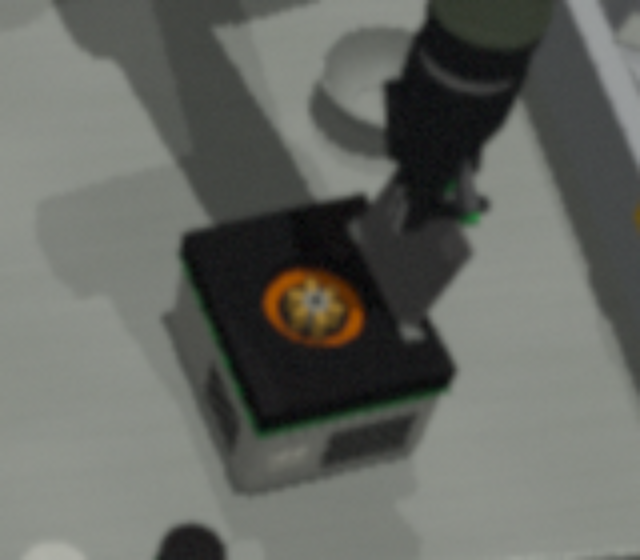

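```bash
python3 - <<'E'
from h import *
p0=bot.read_position();c,s=np.cos(MY),np.sin(MY)
ml=lambda p:(c*(p[0]-MC[0])+s*(p[1]-MC[1]),-s*(p[0]-MC[0])+c*(p[1]-MC[1]))
print(ml(p0))
r=bot.move_linear(mill(0,.1,.195),.05,until_force=15)
p=bot.read_position();print(r,ml(p),p[2],bot.read_ft_force().round(1),bot.read_clock())
# repeat to confirm stop
p1=p+np.array([-s,c,0])*.015
r=bot.move_linear(p1,.02,until_force=18)
p=bot.read_position();print(r,ml(p),bot.read_ft_force().round(1))
snap("scene","s6.png")
E
python3 -c "
import cv2;a=cv2.imread('pics/s6.png');cv2.imwrite('pics/s6c.png',cv2.resize(a[130:270,320:480],None,fx=4,fy=4))"
```

```text
(np.float64(1.653464805940856e-05), np.float64(0.059112903661817665))
True (np.float64(2.2258414225278036e-05), np.float64(0.06536528936663198)) 0.19226065136666265 [ 0.7 -3.7  3.1] 11.6333
True (np.float64(-2.1147357633654468e-05), np.float64(0.06527149419091165)) [-0.2 -2.8  4. ]
```

View pics/s6c.png

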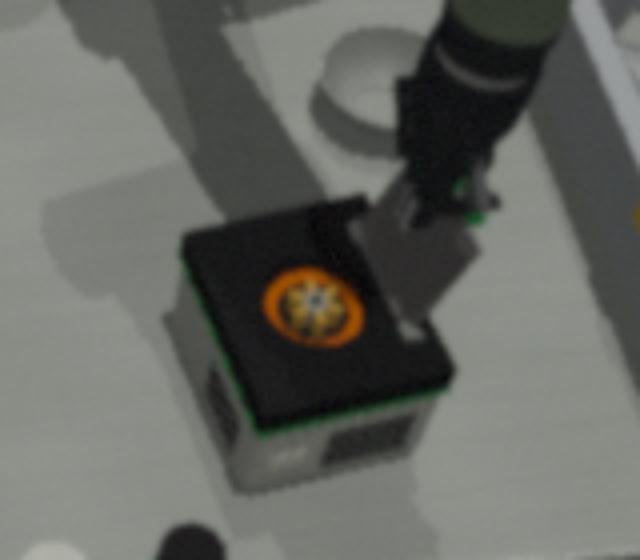

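Run:
```python
from h import *
p=bot.read_position();c,s=np.cos(MY),np.sin(MY)
r=bot.move_linear(p+np.array([-s,c,0])*.02,.02,until_force=28)
p=bot.read_position();print(r,-s*(p[0]-MC[0])+c*(p[1]-MC[1]))
bot.move_linear(mill(0,.0,.235),.2)
bot.wait(.2)
im,K=snap("wrist","w7.png")
np.savez("w7.npz",im=im,K=K[0],E=K[1])
snap("scene","s7.png");print(bot.read_clock())
for t in ["dog_top","switch_ring","cover"]: print(t,[(d["bbox"],round(d["confidence"],2)) for d in bot.search_frame("wrist",t)][:4])
r=rect(im,K,.122,*mill(0,0,0)[:2],.06,5000)
cv2.imwrite("pics/w7r.png",r[:,:,::-1])
```

```text
True 0.0652187671601825
13.5833
dog_top [([299.0, 192.2, 38.0, 46.8], 0.73)]
switch_ring [([281.8, 174.9, 71.4, 70.3], 0.89)]
cover [([259.4, 260.9, 115.9, 96.8], 0.61)]
```

View pics/w7.png

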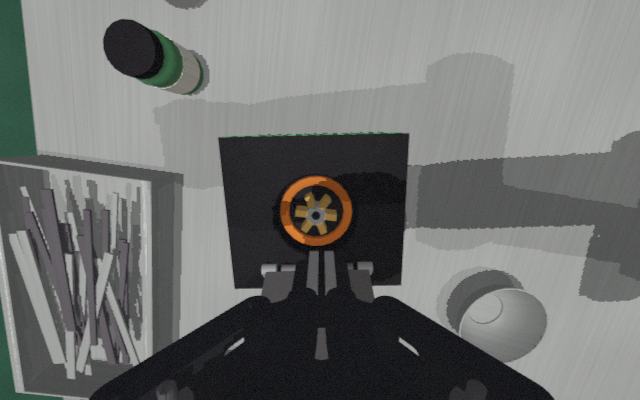

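View pics/w7r.png

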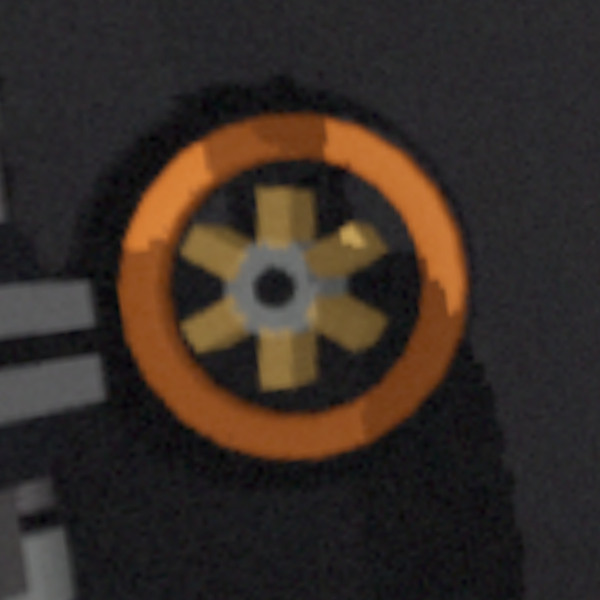

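Run:
```python
from h import *
from scipy.optimize import minimize
d=np.load("w7.npz");im=d["im"];K=(d["K"],d["E"])
hsv=cv2.cvtColor(im,cv2.COLOR_RGB2HSV)
print(hsv[190,320],hsv[180,318],hsv[214,303],hsv[228,322])
# ring at .111
sub=np.zeros(im.shape[:2],np.uint8);sub[165:255,270:362]=1
ring=cv2.inRange(hsv,(5,150,90),(15,255,255))*sub
pts=cv2.findNonZero(ring);W=back(K,cv2.convexHull(pts)[:,0].astype(float),.111)
e=cv2.fitEllipse(W[:,:2].astype(np.float32)*1000);print("ring",e)
r=rect(im,K,.122,*mill(0,0,0)[:2],.06,5000)
h=cv2.cvtColor(r,cv2.COLOR_RGB2HSV)
tooth=cv2.inRange(h,(16,80,80),(35,255,255));tooth[:, :150]=0
cv2.imwrite("pics/tooth.png",tooth)
ys,xs=np.nonzero(tooth);X=MC[0]+.06-(ys+.5)/5000;Y=MC[1]+.06-(xs+.5)/5000
for cx,cy in ((X.mean(),Y.mean()),(MC[0]+.0024,MC[1]+.003)):
    a=np.arctan2(Y-cy,X-cx);rr=np.hypot(X-cx,Y-cy);k=(rr>.011)&(rr<.019)
    z=np.exp(6j*a[k]).mean();print(cx,cy,"yaw6",np.degrees(np.angle(z))/6,abs(z))
# bounding circle of teeth
print(cv2.minEnclosingCircle(np.c_[X,Y].astype(np.float32)))
# scene view
s=cv2.imread("pics/s7.png");KS=cam("scene");hs=cv2.cvtColor(s,cv2.COLOR_BGR2HSV)
m=np.zeros(s.shape[:2],np.uint8);m[185:225,375:420]=1
rg=cv2.inRange(hs,(5,150,80),(17,255,255))*m
p=cv2.findNonZero(rg);W=back(KS,cv2.convexHull(p)[:,0].astype(float),.111);print("scene ring",cv2.fitEllipse(W[:,:2].astype(np.float32)*1000))
```

```text
[90 33 23] [ 14 189 196] [ 19 148 141] [ 19 146 141]
ring ((570.5166625976562, 155.47860717773438), (71.8277587890625, 72.5069351196289), 179.14405822753906)
0.5706281572887759 0.1539674027277558 yaw6 0.8031784946678703 0.43553934764543656
0.5703999999999999 0.154 yaw6 0.8296716002871248 0.43369789592362595
((0.5703999996185303, 0.15439999103546143), 0.02200206369161606)
scene ring ((572.4896240234375, 157.0413818359375), (65.82388305664062, 73.0202865600586), 148.4103546142578)
```

View pics/tooth.png

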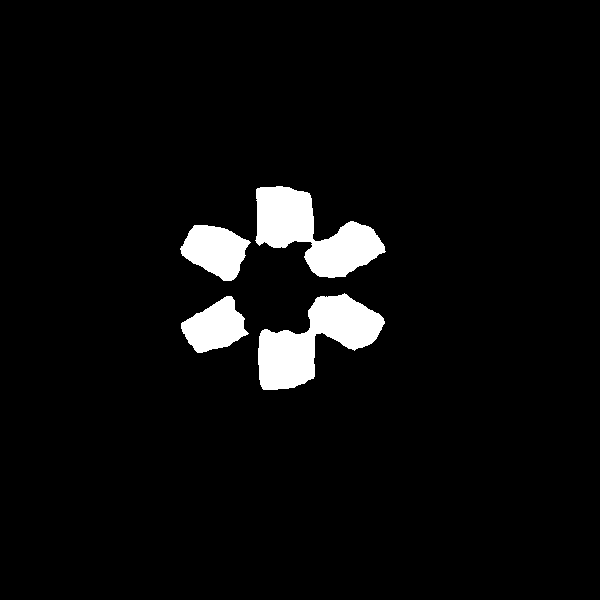

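```bash
python3 -c "
import cv2;a=cv2.imread('pics/s7.png');cv2.imwrite('pics/s7c.png',cv2.resize(a[130:270,320:480],None,fx=4,fy=4))"
```

```text
(no output)
```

View pics/s7c.png

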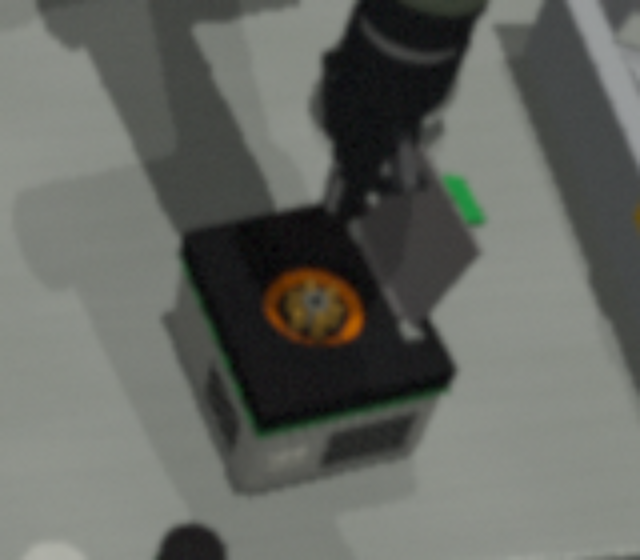

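Run:
```python
from h import *
q=down(MY-np.pi)
bot.move_pose([.562,-.282,.25],q)
bot.set_gripper(1.0)
bot.wait(.1)
im,K=snap("wrist","w8.png");np.savez("w8.npz",im=im,K=K[0],E=K[1])
for t in ["cup","cup_mark"]: print(t,[(d["bbox"],round(d["confidence"],2)) for d in bot.search_frame("wrist",t)][:4])
print(bot.read_clock(),bot.read_joint_positions().round(2))
r=rect(im,K,.032,.562,-.282,.07,5000)
cv2.imwrite("pics/w8r.png",cv2.resize(r,(600,600))[:,:,::-1])
```

```text
cup [([252.1, 243.6, 63.2, 85.8], 0.83), ([409.1, 142.5, 93.3, 77.1], 0.82), ([292.2, 142.2, 61.2, 79.8], 0.67)]
cup_mark [([287.4, 143.8, 69.9, 75.1], 0.65), ([253.8, 242.9, 59.6, 86.5], 0.57)]
16.3667 [-0.58  0.47  0.07  1.17  0.   -2.31]
```

View pics/w8.png

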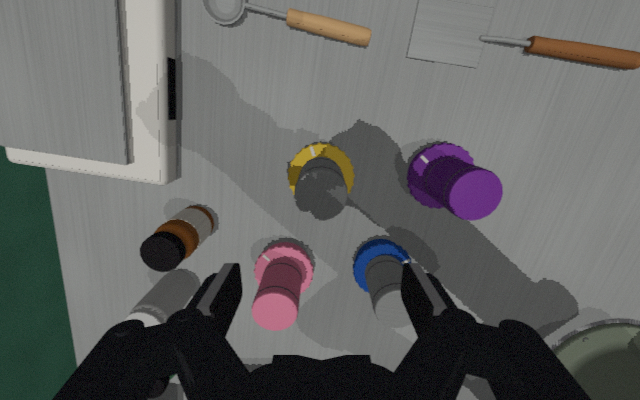

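View pics/w8r.png

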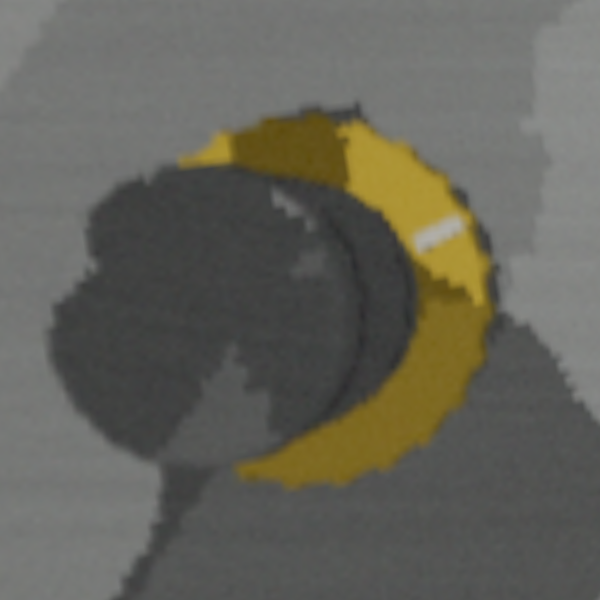

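Run:
```python
from h import *
from scipy.optimize import least_squares
d=np.load("w8.npz");im=d["im"];K=(d["K"],d["E"])
r=rect(im,K,.032,.562,-.282,.07,5000);h=cv2.cvtColor(r,cv2.COLOR_RGB2HSV)
m=cv2.inRange(h,(18,120,50),(34,255,255));m=cv2.morphologyEx(m,cv2.MORPH_OPEN,np.ones((5,5)))
hull=cv2.convexHull(cv2.findNonZero(m))[:,0].astype(float)
X=.562+.07-(hull[:,1]+.5)/5000;Y=-.282+.07-(hull[:,0]+.5)/5000
f=lambda p:(np.hypot(X-p[0],Y-p[1])-.043)
s=least_squares(f,[.5625,-.284],loss="soft_l1",f_scale=.0005);print(s.x,np.abs(s.fun).round(4)[:40])
w=((h[...,1]<60)&(h[...,2]>150)).astype(np.uint8)
n,l,st,ce=cv2.connectedComponentsWithStats(w)
for i in range(1,n):
    if st[i,4]>150:
        x=.632-(ce[i][1]+.5)/5000;y=-.212-(ce[i][0]+.5)/5000;
        v=np.array([x,y])-s.x;print(st[i],x,y,np.hypot(*v),np.degrees(np.arctan2(v[1],v[0])))
# cylinder top check at z=.118 : expected image circle
P=np.array([[s.x[0]+.028*np.cos(a),s.x[1]+.028*np.sin(a),.118] for a in np.linspace(0,6.28,40)])
v=im.copy()
for z,R_ in ((.118,.028),(.032,.043)):
    P=np.array([[s.x[0]+R_*np.cos(a),s.x[1]+R_*np.sin(a),z] for a in np.linspace(0,6.28,60)])
    cv2.polylines(v,[(proj(K,P)*16).astype(int)],1,(255,0,0),1,cv2.LINE_AA,4)
cv2.imwrite("pics/w8o.png",cv2.resize(v[120:240,260:380],None,fx=5,fy=5)[:,:,::-1])
```

```text
[ 0.56178786 -0.28406075] [0.0001 0.0003 0.0002 0.     0.     0.0001 0.0001 0.     0.     0.0001
 0.0003 0.0006 0.0007 0.001  0.001  0.0009 0.0008 0.0004 0.0001 0.0001
 0.0011 0.0009 0.0009 0.0009 0.0004 0.0005 0.0006 0.0006 0.0004 0.0002
 0.0001 0.0003 0.0003 0.0002 0.0002 0.0001 0.0001 0.    ]
[485 255  54  37 984] 0.5774971544715447 -0.31422642276422763 0.03401102605953073 -62.49098337661719
```

View pics/w8o.png

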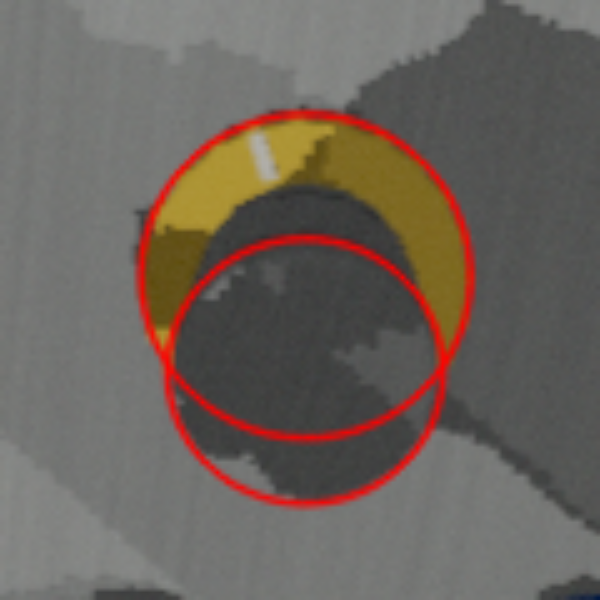

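Run:
```python
from h import *
c=[.5618,-.2838]
bot.move_linear([*c,.15],.2)
r=bot.move_linear([*c,.062],.1,until_force=10);print(r)
bot.set_gripper(0.0,grasp_force=80)
print(bot.read_gripper_width(),bot.read_ft_force().round(2),bot.read_position().round(4))
bot.move_linear([*c,.20],.15)
bot.wait(.1)
print(bot.read_gripper_width(),bot.read_ft_force().round(2),bot.read_clock())
im,K=snap("wrist","w9.png");np.savez("w9.npz",im=im,K=K[0],E=K[1],p=bot.read_position());snap("scene","s9.png")
```

```text
False
0.6409564552851786 [-0.53  0.39  6.37] [ 0.5622 -0.2841  0.063 ]
0.6373536476727596 [ 0.99  0.06 -2.76] 19.6083
```

View pics/w9.png

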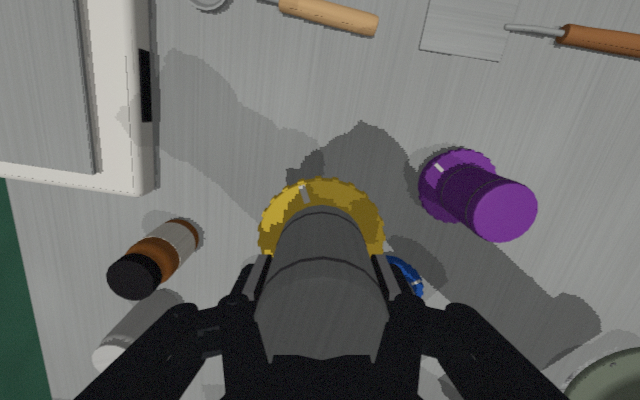

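View pics/s9.png

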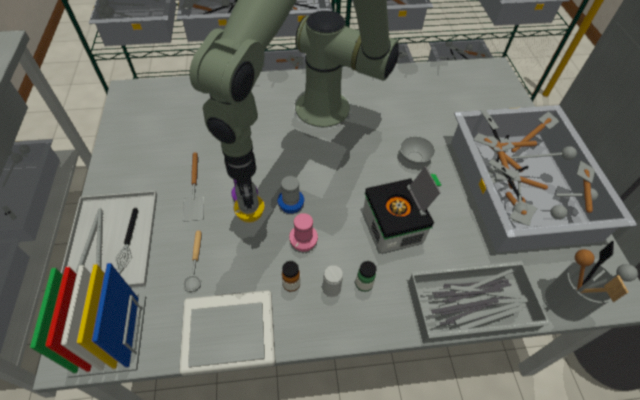

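```bash
cat > fit.py <<'E'
from h import *
from scipy.optimize import least_squares
def fit(f,draw=None):
    d=np.load(f);im=d["im"];K=(d["K"],d["E"]);p=d["p"];zf=p[2]-.063+.032
    sub=im.copy();h=cv2.cvtColor(sub,cv2.COLOR_RGB2HSV)
    m=cv2.inRange(h,(18,120,50),(34,255,255));m=cv2.morphologyEx(m,cv2.MORPH_OPEN,np.ones((3,3)))
    n,l,st,_=cv2.connectedComponentsWithStats(m);i=1+np.argmax(st[1:,4]);m=(l==i).astype(np.uint8)
    hull=cv2.convexHull(cv2.findNonZero(m))[:,0].astype(float)
    W=back(K,hull,zf);k=hull[:,1]<hull[:,1].max()-3
    best=None
    for z in (zf,):
        f=lambda q:np.hypot(W[k,0]-q[0],W[k,1]-q[1])-.043
        s=least_squares(f,p[:2],loss="soft_l1",f_scale=.0005)
    x0,y0,w,hh=cv2.boundingRect(m);M=np.zeros_like(m);M[y0:y0+hh,x0:x0+w]=1
    wh=((h[...,1]<70)&(h[...,2]>110)).astype(np.uint8)*cv2.erode(cv2.fillPoly(np.zeros_like(m),[hull.astype(np.int32)],1),np.ones((7,7)))
    n,l,st,ce=cv2.connectedComponentsWithStats(wh)
    for i in range(1,n):
        if st[i,4]>8:
            X=back(K,ce[i],zf)[0];v=X[:2]-s.x
            print("mark?",ce[i].round(1),st[i,4],np.hypot(*v).round(4),np.degrees(np.arctan2(v[1],v[0])).round(2))
    print("cup centre",s.x,"tcp",p,"offs",s.x-p[:2],"res",np.abs(s.fun).mean())
E
python3 - <<'E'
from fit import *
fit("w9.npz")
E
```

```text
mark? [301.6 187.9] 25 0.0375 -62.21
mark? [303.4 197.8] 13 0.031 -60.01
cup centre [ 0.56039247 -0.28402315] tcp [ 0.56115637 -0.28338537  0.19868327] offs [-0.00076389 -0.00063778] res 0.00032834460563811334
```

```bash
python3 - <<'E'
from h import *
q=down(MY-np.pi+np.deg2rad(2.5));t=np.array([.5711,.1562])
bot.move_linear([.5618,-.2838,.29],.2)
bot.move_pose([*t,.26],q)
bot.move_linear([*t,.20],.1)
bot.wait(.1);print(bot.read_ft_force().round(2),bot.read_position().round(4))
snap("scene","s10.png")
r=bot.move_linear([*t,.172],.03,until_force=5)
bot.wait(.1);p=bot.read_position();print(r,p.round(4),"underside-rim",p[2]-.063-.125,bot.read_ft_force().round(2),bot.read_clock())
im,K=snap("wrist","w10.png");np.savez("w10.npz",im=im,K=K[0],E=K[1],p=p);snap("scene","s11.png")
from fit import fit
fit("w10.npz")
E
python3 -c "
import cv2;a=cv2.imread('pics/s11.png');b=cv2.imread('pics/w10.png');cv2.imwrite('pics/s11c.png',cv2.hconcat([cv2.resize(a[110:250,320:460],(400,400)),cv2.resize(b[100:300,200:400],(400,400))]))"
```

```text
[-0.99  0.09 -3.  ] [0.5718 0.1562 0.201 ]
True [0.5708 0.156  0.1729] underside-rim -0.0151334065440073 [1.56 0.66 3.96] 23.7667
mark? [303.9 193.7] 118 0.0328 -59.23
cup centre [0.57024519 0.15461506] tcp [0.57079035 0.15602578 0.17286659] offs [-0.00054516 -0.00141072] res 0.0003241138593137783
```

View pics/s11c.png

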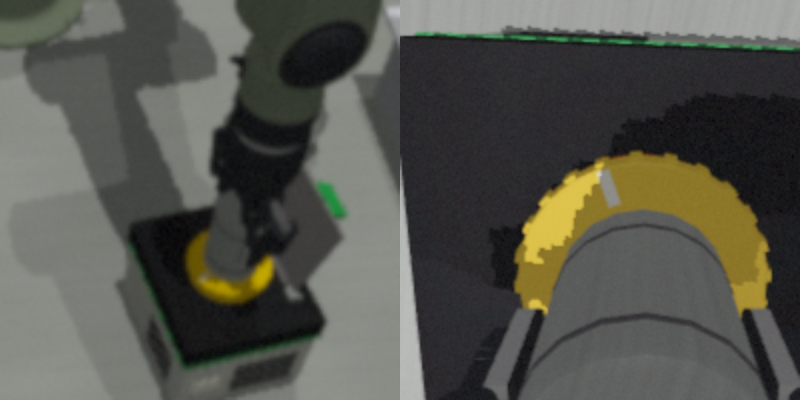

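```bash
python3 - <<'E'
from h import *
p=bot.read_position()
r=bot.move_linear([p[0],p[1],.158],.015,until_force=20)
bot.wait(.2);p=bot.read_position();print(r,p.round(4),"underside-rim",p[2]-.188,bot.read_ft_force().round(2),bot.read_gripper_width(),bot.read_clock())
im,K=snap("wrist","w12.png");np.savez("w12.npz",im=im,K=K[0],E=K[1],p=p);snap("scene","s12.png")
from fit import fit
fit("w12.npz")
E
python3 -c "
import cv2;a=cv2.imread('pics/s12.png');b=cv2.imread('pics/w12.png');cv2.imwrite('pics/s12c.png',cv2.hconcat([cv2.resize(a[110:250,320:460],(400,400)),cv2.resize(b[100:300,200:400],(400,400))]))"
```

```text
True [0.5708 0.156  0.1693] underside-rim -0.01873961236852792 [-2.18 -0.69  7.13] 0.6403678439303507 24.55
mark? [304.  193.7] 116 0.0328 -59.12
cup centre [0.57016735 0.15459903] tcp [0.57084231 0.1560332  0.16926039] offs [-0.00067496 -0.00143417] res 0.00030541930924465367
```

View pics/s12c.png

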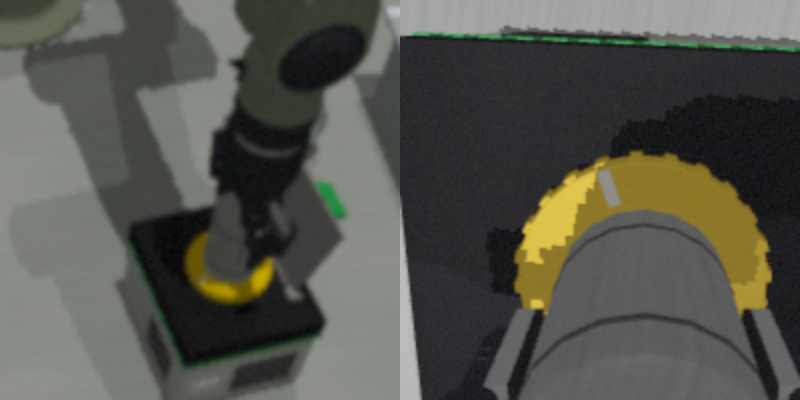

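Run:
```python
from h import *
p0=bot.read_position()
for dz in (.001,.002,.003,.004):
    bot.move_linear([p0[0],p0[1],p0[2]-dz],.01,until_force=40)
    bot.wait(.15);p=bot.read_position();f=bot.read_ft_force();print(dz,p.round(4),f.round(2),bot.read_gripper_width(),bot.read_clock())
    if f[2]>25:break
```

```text
0.001 [0.5707 0.156  0.1689] [-0.77 -0.2   9.15] 0.6372190657826527 25.0833
0.002 [0.5707 0.156  0.1689] [-2.570e+00  1.000e-02  1.458e+01] 0.642901624608224 25.4833
0.003 [0.5708 0.1561 0.1688] [-4.1  -0.33 20.32] 0.640350206173309 25.8833
0.004 [0.5707 0.156  0.1687] [-6.84 -0.75 26.16] 0.6412842770775964 26.2833
```

Run:
```python
from h import *
bot.wait(.5);p=bot.read_position();print(p.round(4),bot.read_ft_force().round(2),bot.read_gripper_width(),bot.read_clock())
im,K=snap("wrist","w13.png");np.savez("w13.npz",im=im,K=K[0],E=K[1],p=p);snap("top","t13.png")
from fit import fit
fit("w13.npz")
```

```text
[0.5708 0.156  0.1687] [-6.57 -0.73 25.23] 0.6385052859398945 26.7833
mark? [304.  193.6] 117 0.0328 -59.18
cup centre [0.57027815 0.15463671] tcp [0.57077349 0.15604963 0.16871692] offs [-0.00049534 -0.00141292] res 0.00028584888898943155
```

View pics/t13.png

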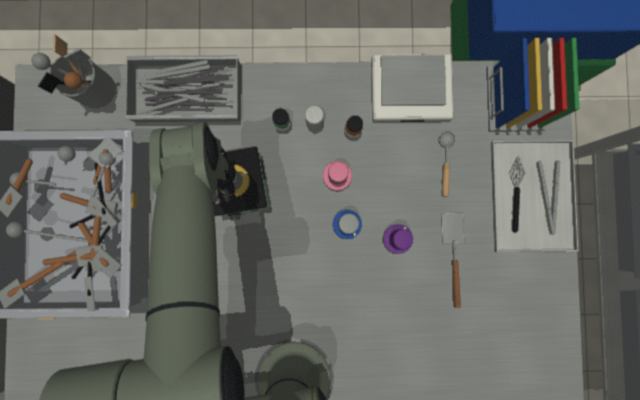

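View pics/w13.png

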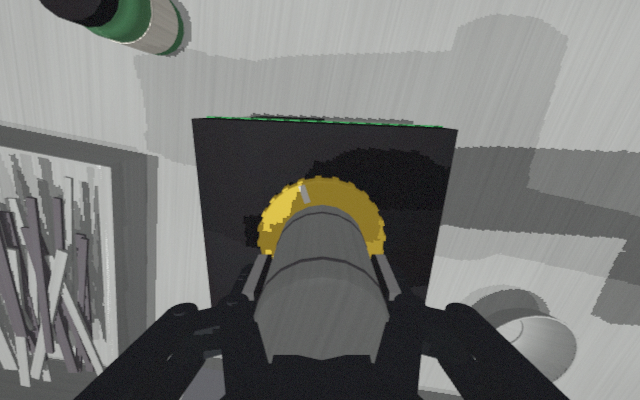

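Blue (347,224), pink (337,176) and purple (398,239) cups, the jars and the utensils are at the same pixels as at the start. The bowl is hidden by the arm in the top view but shows in the wrist view near (525,345). The yellow flange is down at the rim (320,215), with its mark at -59°. Handing in.

Run:
```python
from h import *
bot.close_job()
```

```text
the job is handed in; nothing more can be done
```

I handed the job in at about 27 s, with the yellow-collared cup meshed on the drive dog, pressed fully down and still gripped.

- **Cover:** Pushing straight across jammed three times on friction at the cover's edge. I then lifted it along its arc and pushed it against its stop, where pushes that tripped at 15, 18 and 28 N moved it no further. The scene pictures taken since show it folded back.
- **Cup:** The measured dog angle was about 0.8° and the cup mark about -62°, so I turned the cup +2.5° while carrying it. It dropped straight in without a search.
- **Depth:** The underside stopped about 15 mm below the mouth on the ring, then at about 19.2 mm when pressed, against 19 mm expected for fully pressed. That is a hard stop: the force rose from 9 to 26 N for only 0.2 mm more travel. The depth comes from the arm's position, since nothing reads the ring directly.
- **Last check:** The force held steady at about 25 N. The cup did not slip in the grip, and its mark read -59.2°, which is on a tooth.
- **Other items:** The blue, pink and purple cups, the jars and the utensils sit at the same pixels as at the start. The bowl was hidden by the arm in the last top view, and I checked it only by eye in the wrist view.
- **Disagreements:**
  - The scene camera put the well centre about 2 mm from where the wrist camera did; I used the wrist value.
  - The final cup fit lay about 1 mm off that well centre, inside the 1.5 mm clearance on each side.

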